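# Lock the dosing pump's head and key in its start

### The job

Get the dosing pump running: push the loose lock pin's rod from the front through the three lugs beside the pump, until the block's shoulder is up against the first lug, and leave it there. Then press the pump's keys fully down one after another, letting each come up before the next: first the plus-shaped key, then the round one, then the long bar. Do not press the square stop key, and leave the beaker, bottle and dish where they are.

Things in the scene. Friction and masses are not known exactly. Their poses are not given: they have to be found in the camera images.
- pump: Fixed bench-top dosing pump. Origin: on the bench under the centre of its 200 x 250 mm white housing; x front (robot side) to back, y to its left. Over x = -100 to 15 mm the key panel slopes up at 40 degrees from 50 to 146 mm height, the housing height behind it. On the right a 12 mm high foot, x -80 to 190, y -285 to -185 mm, bears the lugs, then a 120 mm high round head.
- handle (a point): Middle of the pump's black carry handle, a 16 mm thick round bar along the pump's y over the panel, 232 mm above the bench, 270 mm wide, its side arms sloping down to the back. It leaves no room for a gripper pointing straight down onto the keys; approach them square to the panel.
- eye (a point): Centre of the hole in the front face of the first of three upright lugs, 65 mm above the bench; axes as the pump's; the hole runs level along +x. Lugs 40 mm wide, tops 22 mm above here, 8 mm thick, front faces at x = 0, 16, 32 mm, 17 mm holes in line; free beyond to x = 81 mm. In front, x = -50 to 2 mm, a 12 mm wide rib, top 12 mm below here, will carry the pin's block.
- pin: Loose dark steel lock pin lying on the bench, about 0.12 kg: a grip block 60 x 18 x 18 mm with a round rod of 10 mm diameter and 70 mm long from the middle of one end. Origin at the centre of the block's underside; x along the rod, from block to tip; the rod's axis is 9 mm above the origin.
- pin_tip (a point): Centre of the rod's free end, 100 mm along x from the block's middle, 9 mm above the underside; axes as the pin's. The shoulder (the block's end face) is 70 mm back from here.
- key_plus_top (a point): Plus-shaped key cap 42 x 42 mm, arms 14 mm wide, white plastic, one of four in a row across the sloping panel (order varies, 56 mm apart). The point is the middle of the cap's top, 14 mm proud of the panel when up, and moves with it; z square out of the panel (40 degrees from vertical, towards the pump's front), x up the slope.
- key_round_top (a point): Round key cap 40 mm across, white plastic, one of four in a row across the sloping panel (order varies, 56 mm apart). The point is the middle of the cap's top, 14 mm proud of the panel when up, and moves with it; z square out of the panel (40 degrees from vertical, towards the pump's front), x up the slope.
- key_bar_top (a point): Bar key cap 44 mm long up the slope and 15 mm wide, white plastic, one of four in a row across the sloping panel (order varies, 56 mm apart). The point is the middle of the cap's top, 14 mm proud of the panel when up, and moves with it; z square out of the panel (40 degrees from vertical, towards the pump's front), x up the slope.
- key_square_top (a point): Square stop-key cap 36 x 36 mm, white plastic, one of four in a row across the sloping panel (order varies, 56 mm apart). The point is the middle of the cap's top, 14 mm proud of the panel when up, and moves with it; z square out of the panel (40 degrees from vertical, towards the pump's front), x up the slope.
- key_plus (a joint): how far this key is pressed along its -z axis, m: 0 up, 0.007 fully down; spring return, 1.5 N to start and 4.5 N fully down.
- key_round (a joint): how far this key is pressed along its -z axis, m: 0 up, 0.007 fully down; spring return, 1.5 N to start and 4.5 N fully down.
- key_bar (a joint): how far this key is pressed along its -z axis, m: 0 up, 0.007 fully down; spring return, 1.5 N to start and 4.5 N fully down.
- key_square (a joint): how far this key is pressed along its -z axis, m: 0 up, 0.007 fully down; spring return, 1.5 N to start and 4.5 N fully down.
- beaker: Bystander: loose glass beaker, 84 mm across, 105 mm high, origin under its centre.
- bottle: Bystander: loose glass bottle with cap, 72 mm across, 150 mm high, origin under its centre.
- dish: Bystander: loose covered clear dish, 90 mm across, 16 mm high, origin under its centre.
Not all that is in view belongs to the job. What is meant by the pin is not green, and is the smaller of those in its own colour.

How it is judged:
By the outcome, as a careful person would: the job done as asked, in the order asked, and still so for the second after the job is handed in, with the robot touching nothing.
It also fails if it takes over 62 s, if anything falls off the work surface, if the arm or the gripper's body presses on something with over 40 N, if the wrist force passes 120 N, or if a joint passes its speed limit or range.

### The arm

A 6-joint arm with a two-finger parallel gripper is mounted at the origin on the work surface. World frame = base frame: x ahead of the robot, y to its left, z up, the work surface at z = 0. Lengths are in mm, angles in rad, forces in N, time in s.
With the tool pointing down it reaches from about 350 to 775 mm from the base axis. Payload 7.3 kg.
Tool frame: the origin (TCP) lies at the very end of the fingers, on their centre line; the grasp point (between the pads) lies 19 mm behind it (bot.grip_point_offset is the distance from the TCP to the grasp point, in mm); z points along the fingers, y is the line along which they close (so a half turn about z gives the same grasp; the last joint's range is limited). The gripper opens to 92 mm and grips with 3 to 60 N. Pads are 19 mm wide; open, the fingers measure 130 mm over their backs; the gripper's body (75 mm by 190 mm) begins 47 mm behind the grasp point.
Start: joints at [1.183, 0.342, 1.524, -0, 1.275, -0.146], TCP at [125.695, 509.75, 226.741] pointing down, gripper open.
Joint ranges: [-2.53, 2.53], [-0.77, 2.02], [0.04, 2.7], [-1, 4.14], [0.28, 2.66], [-3.11, 3.11]. Speed limits (rad/s): [2.57, 2.57, 3.14, 3.14, 3.14, 3.14].

### API

Orientations are given as [roll, pitch, yaw] about the fixed x, y, z axes, in that order (R = Rz(yaw) Ry(pitch) Rx(roll)).
In Python, from plant import bot gives the robot as it stands. The module is installed in compiled form; this text tells all that it offers.
- The arm moves only by the shell command python3 -m jog 'ROWS' [OPENING]. ROWS is JSON, a list of rows, each a list of 6 numbers: the shift along the tool's x, y, z in mm, then the turn, a rotation vector about the tool's x, y, z in rad. In form: [[dx, dy, dz, rx, ry, rz], ...]. A call has 1 to 12 rows; each row shifts and turns the commanded pose from where the row before left it, along the tool's axes as they then stand; what a row does not reach is not made up. A row lasts 1/10 s, in which the tool goes at most 50 mm and 8.59 degrees, less where a joint would pass 70% of its speed; a pose out of reach is approached as far as the arm can. A call with a gripper value outside its range is refused whole. OPENING is the opening in per cent of the stroke, from 0 (shut) to 100 (fully open), set as the call begins (- or left out, the last holds). The fingers move at their own pace and stop on an object; the grip force is fixed at half the most. Time passes only in rows, so rows that do not move let the fingers close. It gives the time, the measured TCP pose, the force, the opening and the grip force at its end, in the units of the state.
- bot.get_obs(): the state, without advancing time (a new reading comes with each control period).
- bot.capture(name): name is "side" or "top"; returns the picture (400x640x3 uint8, red, green, blue); there is no depth.
- bot.camera_model(name): a dict with "fx", "fy", "cx", "cy" (pixels), "dist_coeffs" ([k1, k2, p1, p2, k3] as OpenCV has them; the pictures are not rectified), "position" and "orientation" of the camera in the world. Camera axes: x right, y down, z forward; pixel columns grow to the right and rows downward; lengths in mm; the calibration is good to about 2 mm. A picture is of the moment at which its call begins. camera_model takes no time and is no camera call.
- bot.close_job(): hands the job in; it is judged then, once.
Trained networks look in the newest picture that a camera, given by its name, has taken for a name from the list of things; names that differ only in an ending like _2 or _b are one class to them, and where a whole thing is asked for, a point or a joint stands for the part that bears it (a point fixed in the world has none). Each returns a list of dicts, best first, with "p" (0 to 1); they miss things now and then, are a little off and sometimes report something else, mostly with a low value. They report only what shows in the picture. A call takes as long as a camera call. They do not tell look-alikes from the thing itself.
- bot.outline_of(target, camera): "mask" (400x640 bool, what is visible of it) and "pixel" ([column, row] in pixels, amid what is visible of it).
The state is a dict: "time": time; "joint_positions": joint angles; "dq": joint speeds; "tau": joint torques, N m; "tool_pos": TCP position; "tcp_rot": TCP orientation; "contact_force": force on the tool from outside, world axes, zero at the start; "moment": the same for the moment, N m; "grip_width": finger opening in mm; "finger_force": force on a finger pad.
Only numpy, scipy, OpenCV 4.12 (cv2) and the standard library are available. Lean on these libraries where they do the work, as an engineer would, in place of code of your own. Each camera call takes 0.05 s, during which the arm holds its last target. There are 200 camera calls.

## Working session

There is one attempt and no reset: what is moved stays moved. The work goes in short steps, Python scripts to look and compute and a shell command to move; the robot and the scene stay as the last step left them, time stands still between calls to the robot, and variables do not carry over. Pictures are saved under pics/ and viewed, at most 10 in all, crops included, and the job is handed in when it is done.

```bash
mkdir -p pics; python3 - <<'E'
from plant import bot
import cv2,numpy as np
for n in("side","top"):
    im=bot.capture(n); cv2.imwrite(f"pics/{n}0.png",im[:,:,::-1])
    m=bot.camera_model(n); print(n,{k:np.round(v,4).tolist() for k,v in m.items() if not isinstance(v,str)})
    for t in("pump","handle","eye","pin","pin_tip","key_plus_top","key_round_top","key_bar_top","key_square_top","beaker","bottle","dish"):
        print(t,[(round(d["p"],2),np.round(d["pixel"]).tolist(),int(d["mask"].sum())) for d in bot.outline_of(t,n)][:4])
print(bot.get_obs())
E
```

```text
side {'fx': 433.1587, 'fy': 433.1587, 'cx': 322.2677, 'cy': 195.859, 'dist_coeffs': [-0.1042, 0.0, 0.0, 0.0, 0.0], 'position': [191.9274, -781.8908, 1060.9665], 'orientation': [-2.3762, -0.016, -0.3655]}
pump [(0.7, [356.0, 212.0], 9037), (0.7, [314.0, 178.0], 99)]
handle [(0.9, [356.0, 212.0], 8885)]
eye [(0.88, [353.0, 213.0], 8738), (0.61, [314.0, 178.0], 101)]
pin [(0.88, [300.0, 345.0], 275), (0.68, [349.0, 326.0], 261), (0.62, [374.0, 376.0], 552)]
pin_tip [(0.79, [300.0, 350.0], 282), (0.65, [371.0, 377.0], 623), (0.55, [351.0, 326.0], 333)]
key_plus_top [(0.34, [354.0, 324.0], 326)]
key_round_top []
key_bar_top [(0.41, [329.0, 203.0], 73)]
key_square_top [(0.52, [353.0, 325.0], 227)]
beaker [(0.8, [432.0, 285.0], 1186), (0.53, [328.0, 206.0], 90)]
bottle [(0.82, [301.0, 138.0], 417)]
dish [(0.72, [262.0, 169.0], 353)]
top {'fx': 388.516, 'fy': 388.516, 'cx': 329.4311, 'cy': 195.3545, 'dist_coeffs': [-0.0893, 0.0, 0.0, 0.0, 0.0], 'position': [389.1244, 18.6636, 1157.95], 'orientation': [-3.0144, -0.0139, -1.5707]}
pump [(0.71, [312.0, 162.0], 9849)]
handle [(0.86, [313.0, 161.
[... 616 characters left out ...]
0, 138.0], 855)]
{'time': 1.3, 'joint_positions': array([ 1.18300845e+00,  3.42000003e-01,  1.52408445e+00,  3.92969055e-06,
        1.27534333e+00, -1.45972983e-01]), 'dq': array([-0.00103058,  0.00079279, -0.00040149, -0.00075526,  0.00107833,
       -0.00153551]), 'tau': array([ 9.32314178e-04, -4.31128013e+01, -2.44475734e+01,  7.18765659e-02,
        4.83683031e-02,  1.00663576e-05]), 'tool_pos': array([125.6995323 , 509.77551066, 226.74594734]), 'tcp_rot': array([3.14142899e+00, 2.02614961e-05, 2.89977661e+00]), 'contact_force': array([-0.2197722 ,  0.20215901, -0.23249633]), 'moment': array([-0.01405542,  0.01345028,  0.03450259]), 'finger_force': 0.0, 'grip_width': 91.70954423542626}
```

View pics/top0.png

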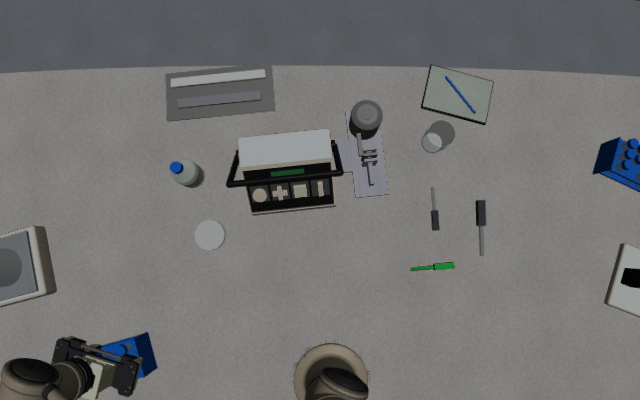

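View pics/side0.png

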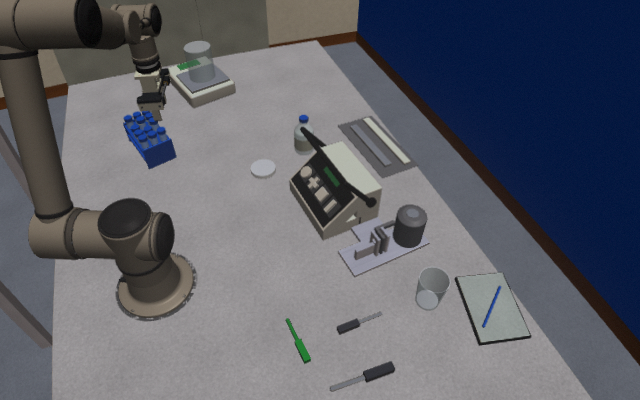

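View crops.

Top view: the dark small pin is at (435,210), a larger dark one at (481,227) and a green one at (433,266). The small dark one fits the description. I'll confirm it in an enlarged crop.

```bash
python3 - <<'E'
import cv2
a=cv2.imread("pics/top0.png")[90:280,235:500]; cv2.imwrite("pics/topc.png",cv2.resize(a,None,fx=3,fy=3,interpolation=cv2.INTER_CUBIC))
a=cv2.imread("pics/side0.png")[120:340,280:450]; cv2.imwrite("pics/sidec.png",cv2.resize(a,None,fx=2.7*1.66/1.66,fy=2.7,interpolation=cv2.INTER_CUBIC))
E
cat > h.py <<'E'
from plant import bot
import numpy as np,cv2
from scipy.spatial.transform import Rotation as R
def cam(n):
    m=bot.camera_model(n); K=np.array([[m["fx"],0,m["cx"]],[0,m["fy"],m["cy"]],[0,0,1.]])
    o=m["orientation"]; Rm=R.from_euler("xyz",o).as_matrix() if np.size(o)==3 else np.array(o)
    return K,np.array(m["dist_coeffs"],float),np.array(m["position"],float),Rm
def proj(n,P):
    K,d,p,Rm=cam(n); r=cv2.Rodrigues(Rm.T)[0]
    return cv2.projectPoints(np.atleast_2d(P).astype(float),r,-Rm.T@p,K,d)[0][:,0]
def ray(n,px,z):
    K,d,p,Rm=cam(n); u=cv2.undistortPoints(np.array(px,float).reshape(-1,1,2),K,d)[:,0]
    v=np.c_[u,np.ones(len(u))]@Rm.T
    return p+v*((z-p[2])/v[:,2])[:,None]
E
python3 - <<'E'
from h import *
print(ray("top",[[433,187],[435,230],[481,200],[482,254]],9).round())
print(ray("side",[[382,315],[338,330]],9).round())
E
```

```text
[[ 562. -310.    9.]
 [ 433. -312.    9.]
 [ 523. -458.    9.]
 [ 360. -453.    9.]]
[[ 561. -314.    9.]
 [ 434. -313.    9.]]
```

View pics/topc.png

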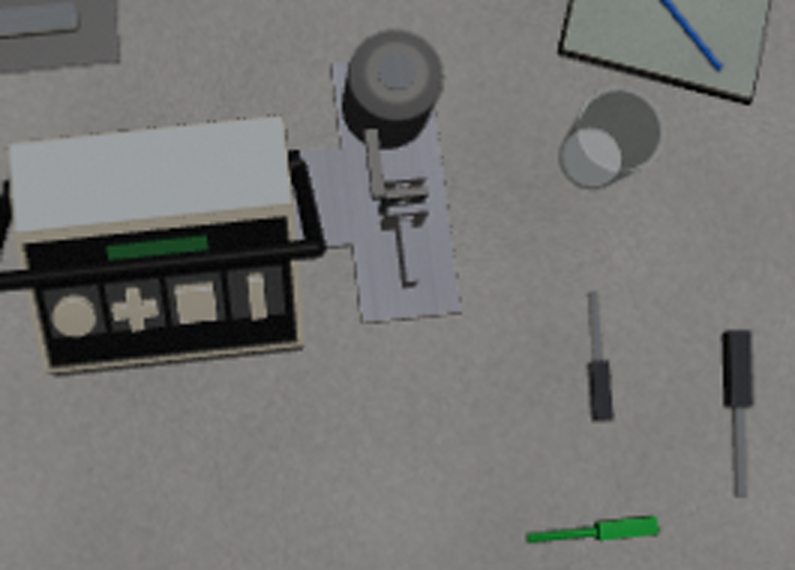

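View pics/sidec.png

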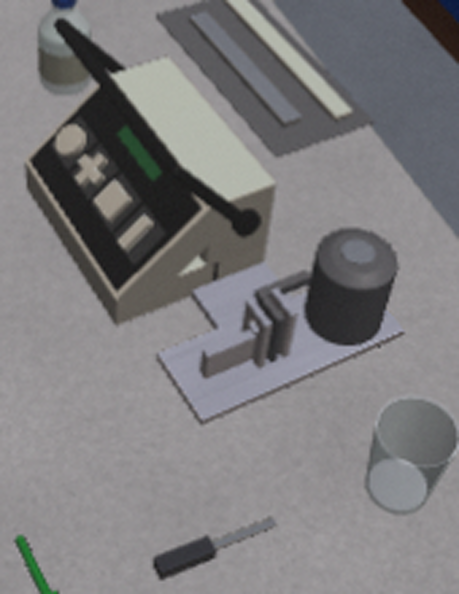

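The crop shows the small dark pin with its rod towards the pump, tip at (432,187). It measures 130 mm, so it matches; the other dark one is about 165 mm and the third is green. Keys from the left: round, plus, square, bar. Next I'll fit the pump pose.

```bash
cat > fit.py <<'E'
from h import *
from scipy.optimize import least_squares
T=lambda x,y:(x/3+235-.33,y/3+90-.33); S=lambda x,y:(x/2.7+280-.3,y/2.7+120-.3)
F=[("top",T(362,322),(-80,-185,12)),("top",T(461,313),(-80,-285,12)),("top",T(9,145),(100,125,146)),("top",T(284,116),(100,-125,146)),
("top",T(291,205),(15,-125,146)),("top",T(22,240),(15,125,146)),
("side",S(205,422),(-80,-285,12)),("side",S(160,356),(-80,-185,12)),("side",S(402,330),(190,-285,12)),("side",S(274,184),(100,-125,146)),
("side",S(120,323),(-100,-125,0)),("side",S(28,163),(-100,125,50)),("side",S(165,57),(100,125,146))]
def W(q,P): 
    c,s=np.cos(q[2]),np.sin(q[2]); P=np.atleast_2d(P).astype(float); return np.c_[q[0]+c*P[:,0]-s*P[:,1],q[1]+s*P[:,0]+c*P[:,1],P[:,2]]
def res(q,F): return np.concatenate([(proj(n,W(q,P))[0]-px) for n,px,P in F])
def fit(F): return least_squares(res,[640,60,.1],args=(F,),loss="soft_l1",x_scale=[10,10,.1])
if __name__=="__main__":
    for f in(F,F[:6],F[6:]):
        r=fit(f); print(r.x.round(3)); print(r.fun.reshape(-1,2).round(1).tolist())
    q=fit(F).x
    # rib front end centre z=53, key centres
    inv=lambda p:W([0,0,-q[2]],np.atleast_2d(p)-[q[0],q[1],0])
    print("ribfront top",inv(ray("top",[T(410,284)],53)).round(1))
    print("lug1 top front L,R",inv(ray("top",[T(384,227),T(427,221)],87)).round(1))
    print("ribfront side",inv(ray("side",[S(203,352),S(208,377)],53)).round(1))
    for k in[(75,316),(135,310),(196,304),(258,297)]:
        K,d,p,Rm=cam("top");a=inv(ray("top",[T(*k)],0))[0];b=inv(ray("top",[T(*k)],200))[0]
        # plane: normal (-sin40,0,cos40), through (-100,.,50) +14
        nn=np.array([-np.sin(.698),0,np.cos(.698)]);o=np.array([-100,0,50])+14*nn
        t=nn@(o-a)/(nn@(b-a));print("key",(a+t*(b-a)).round(1))
    # overlay
    for n,s,o in(("top",8,(345,125)),("side",6,(330,210))):
        im=cv2.imread(f"pics/{n}0.png")[o[1]:o[1]+75,o[0]:o[0]+100]; cv2.imwrite(f"pics/z{n}.png",cv2.resize(im,None,fx=8,fy=8,interpolation=cv2.INTER_CUBIC))
E
python3 fit.py
```

```text
[5.87936e+02 1.16701e+02 1.19000e-01]
[[0.7, 0.1], [0.8, -0.7], [-0.6, 0.4], [0.1, -0.6], [1.6, 0.4], [-2.2, -0.4], [-0.6, -0.1], [-1.0, -0.7], [1.5, -0.3], [1.3, -0.3], [-1.4, 2.3], [-1.9, -0.4], [0.6, -0.4]]
[5.8788e+02 1.1751e+02 1.1500e-01]
[[0.3, 0.4], [0.5, -0.3], [-0.7, 0.2], [0.0, -0.4], [1.3, 0.6], [-2.5, -0.6]]
[5.88030e+02 1.15823e+02 1.23000e-01]
[[-0.1, 0.0], [-0.6, -0.5], [1.8, -0.3], [1.5, -0.3], [-1.1, 2.5], [-1.8, -0.1], [0.6, -0.3]]
ribfront top [[ -52.8 -229.7   53. ]]
lug1 top front L,R [[-1.200e+00 -2.078e+02  8.700e+01]
 [-1.000e-01 -2.488e+02  8.700e+01]]
ribfront side [[ -51.6 -230.6   53. ]
 [ -63.6 -261.2   53. ]]
key [-54.1  84.8 106.8]
key [-54.9  29.9 106.1]
key [-55.8 -25.8 105.3]
key [-56.  -82.7 105.2]
```

```bash
cat > plan.py <<'E'
from h import *
from scipy.spatial.transform import Slerp
def pose():
    o=bot.get_obs(); return np.array(o["tool_pos"],float),R.from_euler("xyz",o["tcp_rot"]),o
def Rt(yaw,th): # tool along heading yaw, tilted th forward from straight down
    c,s=np.cos(yaw),np.sin(yaw); y=np.array([-s,c,0]); z=np.array([np.sin(th)*c,np.sin(th)*s,-np.cos(th)])
    return R.from_matrix(np.c_[np.cross(y,z),y,z])
def rows(p0,r0,p1,r1,n,dp=0,dr=2):
    p,r=p0,r0; out=[]
    sl=Slerp([0,1],R.concatenate([r0,r1]))
    for i in range(1,n+1):
        t=i/n; tp=p0+(p1-p0)*t; tr=sl(t)
        a=np.round(r.inv().apply(tp-p),dp); b=np.round((r.inv()*tr).as_rotvec(),dr)
        p=p+r.apply(a); r=r*R.from_rotvec(b); out.append([float(v)+0. for v in a]+[float(v)+0. for v in b])
    print("["+",".join("["+",".join(f"{v:g}" for v in o)+"]" for o in out)+"]"); return p,r
def st(): 
    p,r,o=pose(); print("t",o["time"],"p",p.round(1),"rot",np.round(o["tcp_rot"],3),"F",np.round(o["contact_force"],1),"w",round(o["grip_width"],1),"q",np.round(o["joint_positions"],2))
E
python3 - <<'E'
from fit import *
from plan import *
G=[("top",T(592,292),(100,0,9)),("top",T(602,419),(-30,0,18)),("top",T(597,361),(30,0,16)),("side",S(273,521),(100,0,9)),("side",S(161,567),(-30,0,12)),("side",S(211,546),(30,0,12))]
r=least_squares(res,[460,-310,0],args=(G,),loss="soft_l1",x_scale=[10,10,.1]); print("pin",r.x,r.fun.reshape(-1,2).round(1).tolist())
q=fit(F).x; print("eye",W(q,[-1,-229.5,65])); st()
x,y,f=r.x
p,rr,_=pose(); th=np.radians(30); t=Rt(f,th)
g=np.array([x,y,0])+Rt(f,0).apply([6,0,0])+[0,0,7]
print("grasp TCP",g)
v=Rt(-.0,0)
p,rr=rows(p,rr,np.array([400,200,300]),v,12)
p,rr=rows(p,rr,np.array([400,-230,200]),t,12)
p,rr=rows(p,rr,g+t.apply([0,0,-60]),t,4)
rows(p,rr,g,t,4)
E
```

```text
pin [ 4.62564521e+02 -3.11203943e+02  4.39517015e-02] [[-0.1, -0.1], [0.7, 0.5], [0.6, -0.3], [0.4, -0.2], [-1.7, -0.2], [0.3, -0.6]]
eye [[ 614.18131455 -111.29539723   65.        ]]
t 1.3 p [125.7 509.8 226.7] rot [3.141 0.    2.9  ] F [-0.2  0.2 -0.2] w 91.7 q [ 1.18  0.34  1.52  0.    1.28 -0.15]
grasp TCP [ 456.57031566 -311.46756877    7.        ]
[[-28,-20,-6,0,0,-0.02],[-28,-20,-6,0,0,-0.02],[-28,-20,-6,0,0,-0.02],[-27,-22,-6,0,0,-0.02],[-27,-22,-7,0,0,-0.02],[-26,-22,-6,0,0,-0.02],[-26,-23,-6,0,0,-0.02],[-25,-23,-6,0,0,-0.02],[-25,-24,-6,0,0,-0.02],[-25,-24,-6,0,0,-0.02],[-24,-25,-6,0,0,-0.02],[-23,-25,-6,0,0,-0.02]]
[[0,-36,8,0,-0.04,0],[0,-36,9,0,-0.05,-0.01],[1,-36,8,0,-0.04,0],[2,-35,8,0,-0.04,0],[1,-36,8,-0.01,-0.05,-0.01],[3,-36,8,0,-0.04,0],[3,-36,8,0,-0.05,-0.01],[3,-36,7,0,-0.04,0],[4,-36,7,0,-0.04,0],[4,-36,7,0,-0.05,-0.01],[5,-36,7,0,-0.04,0],[5,-35,7,0,-0.04,0]]
[[12,-21,33,0,0,0],[13,-21,34,0,0,0],[12,-21,33,0,0,0],[13,-21,34,0,0,0]]
[[0,0,15,0,0,0],[0,0,15,0,0,0],[0,0,15,0,0,0],[-1,0,15,0,0,0]]
```

```bash
python3 -m jog '[[-28,-20,-6,0,0,-0.02],[-28,-20,-6,0,0,-0.02],[-28,-20,-6,0,0,-0.02],[-27,-22,-6,0,0,-0.02],[-27,-22,-7,0,0,-0.02],[-26,-22,-6,0,0,-0.02],[-26,-23,-6,0,0,-0.02],[-25,-23,-6,0,0,-0.02],[-25,-24,-6,0,0,-0.02],[-25,-24,-6,0,0,-0.02],[-24,-25,-6,0,0,-0.02],[-23,-25,-6,0,0,-0.02]]' 60
python3 -m jog '[[0,-36,8,0,-0.04,0],[0,-36,9,0,-0.05,-0.01],[1,-36,8,0,-0.04,0],[2,-35,8,0,-0.04,0],[1,-36,8,-0.01,-0.05,-0.01],[3,-36,8,0,-0.04,0],[3,-36,8,0,-0.05,-0.01],[3,-36,7,0,-0.04,0],[4,-36,7,0,-0.04,0],[4,-36,7,0,-0.05,-0.01],[5,-36,7,0,-0.04,0],[5,-35,7,0,-0.04,0]]'
python3 - <<'E'
from plan import *
st(); f=.044; t=Rt(f,np.radians(30)); g=np.array([456.6,-311.5,7])
p,r,_=pose(); p,r=rows(p,r,g+t.apply([0,0,-60]),t,5); rows(p,r,g,t,5)
E
```

```text
time: 2.5
tool_pos: [400.9, 199.1, 300.1]
tcp_rot: [3.141, 0.0, 3.14]
contact_force: [1.5, 0.3, 0.5]
grip_width: 55.1
finger_force: 0.0
time: 3.7
tool_pos: [399.5, -231.4, 200.1]
tcp_rot: [-3.14, 0.523, -3.103]
contact_force: [0.4, 0.8, 0.4]
grip_width: 55.4
finger_force: 0.0
t 3.7 p [ 399.5 -231.4  200.1] rot [-3.14   0.523 -3.103] F [0.4 0.8 0.4] w 55.4 q [-1.01  0.08  2.09  0.64  0.8  -3.03]
[[10,-16,27,0,0,0],[10,-17,27,0,0,0],[10,-16,27,0,0,0],[10,-17,27,0,0,0],[10,-16,26,0,0,0]]
[[0,0,12,0,0,0],[0,0,12,0,0,0],[0,0,12,0,0,0],[0,0,12,0,0,0],[0,0,12,0,0,0]]
```

q6 is close to its limit (-3.03), so I'll use the equivalent half-turned grasp.

```bash
python3 -m jog '[[0,0,0,0,0,0.14],[0,0,0,0,0,0.14],[0,0,0,0,0,0.14],[0,0,0,0,0,0.14],[0,0,0,0,0,0.14],[0,0,0,0,0,0.14],[0,0,0,0,0,0.14],[0,0,0,0,0,0.14],[0,0,0,0,0,0.14],[0,0,0,0,0,0.14],[0,0,0,0,0,0.14],[0,0,0,0,0,0.14]]'
python3 -m jog '[[0,0,0,0,0,0.14],[0,0,0,0,0,0.14],[0,0,0,0,0,0.14],[0,0,0,0,0,0.14],[0,0,0,0,0,0.14],[0,0,0,0,0,0.14],[0,0,0,0,0,0.14],[0,0,0,0,0,0.14],[0,0,0,0,0,0.14],[0,0,0,0,0,0.14],[0,0,0,0,0,0.06]]'
python3 - <<'E'
from plan import *
st(); f=.044; t=Rt(f,np.radians(30))*R.from_euler("z",np.pi); g=np.array([456.6,-311.5,7])
p,r,_=pose(); p,r=rows(p,r,g+t.apply([0,0,-60]),t,5); rows(p,r,g,t,5)
E
```

```text
time: 4.9
tool_pos: [399.8, -229.6, 200.1]
tcp_rot: [2.624, -0.057, 1.51]
contact_force: [0.1, -0.3, 0.8]
grip_width: 54.9
finger_force: 0.0
time: 6.0
tool_pos: [399.8, -229.6, 200.1]
tcp_rot: [-3.14, -0.52, 0.035]
contact_force: [-0.9, -0.1, 0.0]
grip_width: 55.1
finger_force: 0.0
t 6.0 p [ 399.8 -229.6  200.1] rot [-3.14  -0.52   0.035] F [-0.9 -0.1  0. ] w 55.1 q [-1.    0.08  2.09  0.64  0.8   0.12]
[[-10,17,27,0,0,0],[-10,17,27,0,0,0],[-10,17,26,0,0,0],[-10,17,27,0,0,-0.01],[-10,16,27,0,0,0]]
[[0,0,12,0,0,0],[0,0,12,0,0,0],[0,0,12,0,0,0],[0,0,12,0,0,0],[1,0,12,0,0,0]]
```

```bash
python3 -m jog '[[-10,17,27,0,0,0],[-10,17,27,0,0,0],[-10,17,26,0,0,0],[-10,17,27,0,0,-0.01],[-10,16,27,0,0,0],[0,0,12,0,0,0],[0,0,12,0,0,0],[0,0,10,0,0,0],[0,0,0,0,0,0]]'
python3 - <<'E'
from plan import *
im=bot.capture("side"); st(); a=im[220:360,280:440]; cv2.imwrite("pics/g1.png",cv2.resize(a[:,:,::-1],None,fx=4,fy=4,interpolation=cv2.INTER_CUBIC))
E
```

```text
time: 6.9
tool_pos: [443.5, -311.7, 28.5]
tcp_rot: [3.137, -0.519, 0.051]
contact_force: [0.3, -0.1, 0.6]
grip_width: 55.4
finger_force: 0.0
t 6.95 p [ 443.4 -311.8   29.1] rot [ 3.136 -0.52   0.052] F [-0.2 -0.5  1. ] w 55.1 q [-1.02  0.55  2.05  1.07  0.52 -0.44]
```

View pics/g1.png

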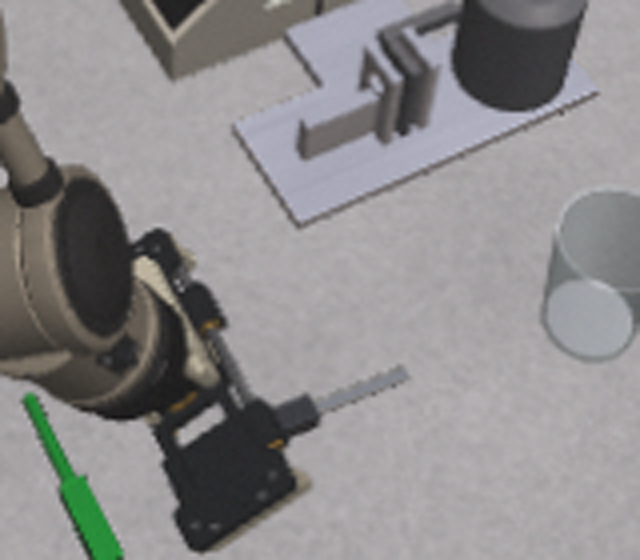

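Fingers straddle the block (crop (290,420)), with the rod free towards the pump. Descend and grip.

```bash
python3 -m jog '[[0,0,12,0,0,0],[0,0,12,0,0,0],[0,0,0,0,0,0]]'
python3 -m jog '[[0,0,0,0,0,0],[0,0,0,0,0,0],[0,0,0,0,0,0],[0,0,0,0,0,0],[0,0,0,0,0,0],[0,0,0,0,0,0]]' 0
```

```text
time: 7.25
tool_pos: [455.4, -311.4, 8.4]
tcp_rot: [3.136, -0.52, 0.052]
contact_force: [-1.3, -0.1, 0.1]
grip_width: 54.9
finger_force: 0.0
time: 7.85
tool_pos: [455.4, -311.7, 8.8]
tcp_rot: [3.135, -0.52, 0.052]
contact_force: [-1.4, -0.6, 3.7]
grip_width: 17.6
finger_force: 30.0
```

```bash
python3 - <<'E'
from plan import *
f=.119; t=Rt(f,np.radians(30))*R.from_euler("z",np.pi); eye=np.array([614.2,-111.3,65]); d=np.array([np.cos(f),np.sin(f),0])
p,r,_=pose(); p,r=rows(p,r,p+[0,0,95],r,4)
p,r=rows(p,r,eye-d*142+[0,0,38],t,6); rows(p,r,eye-d*132,t,2)
E
```

```text
[[12,0,-21,0,0,0],[12,0,-20,0,0,0],[11,0,-21,0,0,0],[12,1,-20,0,0,0]]
[[4,-30,2,0.01,0,-0.01],[4,-31,3,0,0,-0.01],[5,-30,2,0.01,0,-0.01],[5,-31,3,0.01,0,-0.01],[5,-30,3,0,0,-0.01],[5,-30,3,0.01,0,-0.01]]
[[-5,0,19,0,0,0],[-5,0,19,0,0,0]]
```

```bash
python3 -m jog '[[6,0,-10,0,0,0],[12,0,-21,0,0,0],[12,0,-20,0,0,0],[11,0,-21,0,0,0],[6,1,-10,0,0,0],[4,-30,2,0.01,0,-0.01],[4,-31,3,0,0,-0.01],[5,-30,2,0.01,0,-0.01],[5,-31,3,0.01,0,-0.01],[5,-30,3,0,0,-0.01],[5,-30,3,0.01,0,-0.01]]'
python3 -m jog '[[-5,0,19,0,0,0],[-5,0,19,0,0,0],[0,0,0,0,0,0]]'
cat > look.py <<'E'
import sys
from plan import *
from fit import W,F,fit
st(); q=fit(F).x
P=W(q,[[-1,-229.5,65],[-51,-229.5,53],[-1,-209.5,87],[-1,-249.5,87]]) # eye, rib front, lug1 top corners
tag=sys.argv[1]; out=[]
for n in("top","side"):
    im=bot.capture(n)[:,:,::-1]; u=proj(n,P); o=(u[:2].mean(0)-[36,22]).astype(int) if 1 else 0
    a=cv2.resize(im[o[1]:o[1]+44,o[0]:o[0]+72],None,fx=8,fy=8,interpolation=cv2.INTER_CUBIC)[:, :576]
    np.save(f"pics/o_{tag}_{n}.npy",o); print(n,"origin",o,"marks",((u-o+.5)*8).round().tolist())
    out.append(a)
g=np.clip(np.vstack([o[:296] for o in out]).astype(float)*1.5,0,255).astype(np.uint8); cv2.imwrite(f"pics/{tag}.png",g)
E
python3 look.py a1
```

```text
time: 8.95
tool_pos: [472.8, -126.5, 102.3]
tcp_rot: [-3.141, -0.519, 0.121]
contact_force: [1.0, -0.4, -1.3]
grip_width: 17.7
finger_force: 30.0
time: 9.25
tool_pos: [482.6, -125.7, 62.8]
tcp_rot: [-3.139, -0.517, 0.12]
contact_force: [-0.3, -0.1, -1.9]
grip_width: 17.8
finger_force: 30.0
t 9.25 p [ 482.6 -125.7   62.8] rot [-3.139 -0.517  0.12 ] F [-0.3 -0.1 -1.9] w 17.8 q [-0.63  0.4   2.21  1.19  0.37 -0.28]
top origin [334 152] marks [[287.0, 116.0], [301.0, 258.0], [238.0, 110.0], [350.0, 97.0]]
side origin [326 223] marks [[355.0, 147.0], [235.0, 218.0], [332.0, 71.0], [391.0, 149.0]]
```

View pics/a1.png

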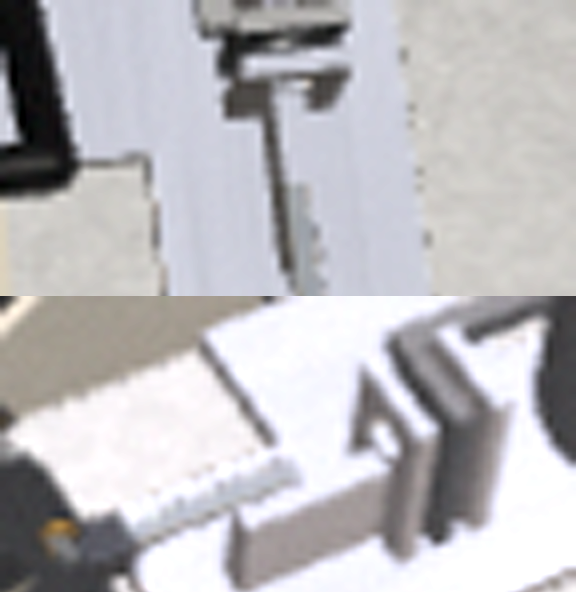

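The view (top panel, then side panel) shows the rod tip at (306,185) top and (290,466) side, and the hole at (298,88) top and (381,440) side. The hole lies further back than my mark, so I'll triangulate it.

```bash
python3 - <<'E'
from fit import *
ot,os_=np.array([334,152]),np.array([326,223])
a=lambda x,y:np.array([x,y])/8-.5+ot; b=lambda x,y:np.array([x,y-296])/8-.5+os_
q=fit(F).x
inv=lambda p:W([0,0,-q[2]],np.atleast_2d(p)-[q[0],q[1],0])
def tri(u,v):
    r=least_squares(lambda P:np.r_[proj("top",P)[0]-u,proj("side",P)[0]-v],[600,-110,65]); return r.x.round(1),r.fun.round(1)
print("eye tri",tri(a(298,88),b(381,440)),"tip tri",tri(a(306,185),b(290,466)))
for n,px,z in[("top",a(298,88),65),("side",b(381,440),65),("top",a(306,185),64),("side",b(290,466),64),("top",a(240,80),87),("top",a(352,66),87),("side",b(363,362),87),("side",b(237,514),53),("side",b(235,588),12)]:
    w=ray(n,[px],z); print(n,z,w.round(1),inv(w).round(1))
E
```

```text
eye tri (array([ 623.3, -114.9,   67.5]), array([-0.1,  0.2,  0.2, -0. ])) tip tri (array([ 586.6, -116.6,   71. ]), array([-0.1,  0.5,  0.5, -0.1]))
top 65 [[ 624.4 -115.4   65. ]] [[   8.7 -234.8   65. ]]
side 65 [[ 623.7 -113.2   65. ]] [[   8.2 -232.5   65. ]]
top 64 [[ 589.2 -117.9   64. ]] [[ -26.6 -233.1   64. ]]
side 64 [[ 588.  -111.8   64. ]] [[ -27.1 -226.9   64. ]]
top 87 [[622.5 -92.3  87. ]] [[   9.5 -211.6   87. ]]
top 87 [[ 627.7 -132.    87. ]] [[  10.  -251.6   87. ]]
side 87 [[623.5 -93.2  87. ]] [[  10.4 -212.7   87. ]]
side 53 [[ 565.2 -117.6   53. ]] [[ -50.3 -230.    53. ]]
side 12 [[ 565.9 -121.5   12. ]] [[ -50.1 -233.9   12. ]]
```

```bash
python3 -m jog '[[0.8,3,-1.3,0,0,0],[10.8,0,6.2,0,0,0],[10.8,0,6.2,0,0,0],[0,0,0,0,0,0]]'
python3 - <<'E'
from h import *
out=[]
for n,c in(("top",(370,168)),("side",(368,246))):
    im=bot.capture(n)[:,:,::-1]; cv2.imwrite(f"pics/raw_b_{n}.png",im); a=im[c[1]-14:c[1]+10,c[0]-22:c[0]+18]
    out.append(cv2.resize(a,None,fx=12,fy=12,interpolation=cv2.INTER_CUBIC))
cv2.imwrite("pics/b.png",np.clip(np.vstack(out)*1.15,0,255).astype(np.uint8))
E
```

```text
time: 9.75
tool_pos: [509.8, -127.7, 67.4]
tcp_rot: [3.139, -0.522, 0.122]
contact_force: [-0.2, 0.4, -1.6]
grip_width: 17.9
finger_force: 30.0
```

View pics/b.png

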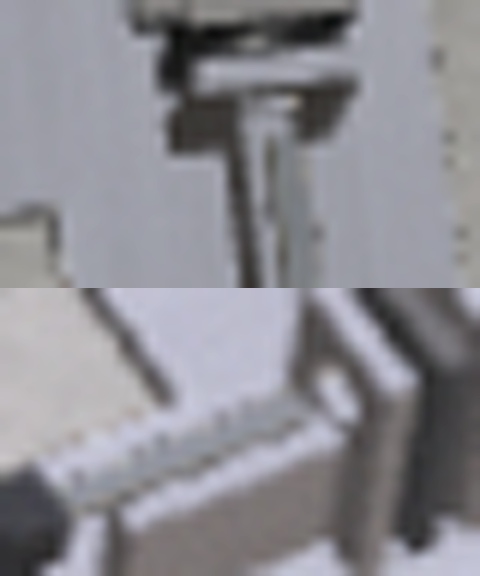

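```bash
python3 - <<'E'
from fit import *
from plan import st
st(); q=fit(F).x
inv=lambda p:W([0,0,-q[2]],np.atleast_2d(p)-[q[0],q[1],0])
a=lambda x,y:np.array([x,y])/12-.5+[348,154]; b=lambda x,y:np.array([x,y-288])/12-.5+[346,232]
for n,px,z in[("top",a(190,88),87),("top",a(357,72),87),("top",a(297,260),67),("top",a(290,140),67),("top",a(285,100),65),("side",b(320,290),87),("side",b(335,395),65),("side",b(75,490),67),("side",b(290,400),67),("side",b(122,520),53)]:
    print(n,z,px.round(1),inv(ray(n,[px],z)).round(1))
from plan import *
p,r,_=pose(); print("FK rod", inv(p+np.array([np.cos(.121),np.sin(.121),0])*50),inv(p+np.array([np.cos(.121),np.sin(.121),0])*107))
# row profiles in the top picture
im=cv2.imread("pics/raw_b_top.png").astype(int).sum(2)//3
for y in range(157,178): print(y,im[y,356:382].tolist())
E
```

```text
t 9.85 p [ 508.3 -127.    66.7] rot [ 3.14  -0.52   0.122] F [-0.6  0.1 -1.6] w 17.9 q [-0.6   0.42  2.15  1.12  0.37 -0.17]
top 87 [363.3 160.8] [[  11.4 -211.4   87. ]]
top 87 [377.2 159.5] [[  10.8 -251.    87. ]]
top 67 [372.2 175.2] [[ -28.8 -233.9   67. ]]
top 67 [371.7 165.2] [[ 2.000e-01 -2.361e+02  6.700e+01]]
top 65 [371.2 161.8] [[  10.4 -236.5   65. ]]
side 87 [372.2 231.7] [[  11.9 -217.3   87. ]]
side 65 [373.4 240.4] [[   9.1 -232.7   65. ]]
side 67 [351.8 248.3] [[ -62.6 -229.8   67. ]]
side 67 [369.7 240.8] [[  -2.4 -230.2   67. ]]
side 53 [355.7 250.8] [[ -50.9 -234.    53. ]]
FK rod [[ -57.96433917 -232.46378613   66.66528769]] [[  -0.96445731 -232.3477368    66.66528769]]
157 [141, 140, 143, 142, 138, 105, 25, 22, 21, 25, 32, 55, 92, 108, 72, 54, 45, 44, 49, 68, 99, 141, 142, 144, 142, 145]
158 [142, 139, 143, 142, 135, 76, 24, 28, 37, 52, 66, 70, 89, 89, 92, 113, 119, 142, 142, 140, 137, 140, 142, 144, 143, 143]
159 [142, 141, 142, 142, 135, 50, 23, 38, 98, 144, 141, 141, 140, 141, 140, 140, 143, 140, 139, 135, 136, 139, 144, 144, 142, 144]
160 [143, 140, 142, 14
[... 1606 characters left out ...]
124, 139, 139, 137, 139, 142, 141, 140]
173 [141, 140, 140, 141, 142, 142, 140, 141, 137, 139, 137, 95, 58, 101, 137, 96, 107, 108, 102, 137, 139, 137, 138, 142, 140, 140]
174 [142, 138, 138, 141, 142, 142, 140, 140, 139, 139, 139, 113, 56, 100, 135, 89, 110, 109, 121, 138, 138, 137, 138, 141, 140, 141]
175 [142, 139, 138, 140, 141, 142, 141, 140, 139, 137, 140, 115, 52, 84, 135, 81, 111, 110, 122, 139, 138, 138, 136, 141, 140, 140]
176 [142, 138, 138, 140, 141, 141, 141, 140, 140, 137, 140, 136, 51, 80, 134, 90, 112, 110, 118, 137, 137, 138, 136, 141, 140, 141]
177 [143, 139, 138, 139, 141, 141, 140, 140, 140, 138, 139, 135, 51, 67, 136, 97, 111, 111, 123, 138, 139, 138, 135, 140, 140, 140]
```

The rod sits about 2 mm right of the rib centre and 2 mm too high. I'll correct that and start inserting, watching the force.

```bash
python3 -m jog '[[-1.1,-2,1.9,0,0,0],[0,0,0,0,0,0],[4.3,0,2.5,0,0,0],[4.3,0,2.5,0,0,0],[4.3,0,2.5,0,0,0],[4.3,0,2.5,0,0,0],[4.3,0,2.5,0,0,0],[0,0,0,0,0,0]]'
python3 -c "
from plan import *
st();im=bot.capture('side');cv2.imwrite('pics/raw_c.png',im[:,:,::-1]);a=im[225:265,340:400,::-1];b=bot.capture('top')[150:190,345:405,::-1];cv2.imwrite('pics/c.png',np.vstack([cv2.resize(v,None,fx=7,fy=7,interpolation=cv2.INTER_CUBIC) for v in(b,a)]))"
```

```text
time: 10.65
tool_pos: [533.7, -121.8, 63.8]
tcp_rot: [3.141, -0.52, 0.122]
contact_force: [-0.8, -0.3, -1.7]
grip_width: 17.6
finger_force: 30.0
t 10.65 p [ 533.7 -121.8   63.8] rot [ 3.141 -0.52   0.122] F [-0.8 -0.3 -1.7] w 17.6 q [-0.55  0.45  2.09  1.07  0.36 -0.08]
```

View pics/c.png

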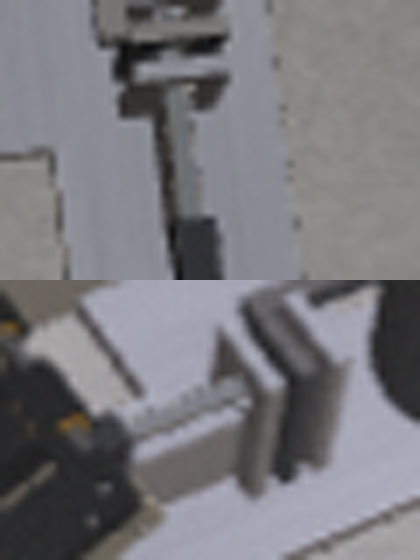

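The rod tip is in the first hole with no force. Continue.

```bash
python3 -m jog '[[4.3,0,2.5,0,0,0],[4.3,0,2.5,0,0,0],[4.3,0,2.5,0,0,0],[4.3,0,2.5,0,0,0],[4.3,0,2.5,0,0,0],[0,0,0,0,0,0]]'
python3 -m jog '[[4.3,0,2.5,0,0,0],[4.3,0,2.5,0,0,0],[4.3,0,2.5,0,0,0],[4.3,0,2.5,0,0,0],[0,0,0,0,0,0]]'; python3 -c "
from plan import *
st()"
```

```text
time: 11.35
tool_pos: [558.3, -118.8, 63.7]
tcp_rot: [3.141, -0.52, 0.122]
contact_force: [0.5, 0.3, -1.4]
grip_width: 17.6
finger_force: 30.0
time: 11.85
tool_pos: [578.1, -116.4, 63.6]
tcp_rot: [3.141, -0.52, 0.122]
contact_force: [0.7, -0.1, -1.5]
grip_width: 17.6
finger_force: 30.0
t 11.85 p [ 578.1 -116.4   63.6] rot [ 3.141 -0.52   0.122] F [ 0.7 -0.1 -1.5] w 17.6 q [-0.48  0.49  1.99  0.94  0.36  0.12]
```

```bash
python3 -m jog '[[-0.5,0,0.9,0,0,0],[1.7,0,1,0,0,0],[1.7,0,1,0,0,0],[1.7,0,1,0,0,0],[0,0,0,0,0,0]]'
python3 -m jog '[[1.3,0,0.75,0,0,0],[0,0,0,0,0,0]]'
python3 -m jog '[[1.3,0,0.75,0,0,0],[0,0,0,0,0,0]]'
```

```text
time: 12.35
tool_pos: [583.5, -115.8, 62.4]
tcp_rot: [3.141, -0.52, 0.121]
contact_force: [-1.3, 0.4, -0.5]
grip_width: 17.7
finger_force: 30.0
time: 12.55
tool_pos: [584.9, -115.6, 62.4]
tcp_rot: [3.141, -0.52, 0.121]
contact_force: [-0.8, -0.7, -1.3]
grip_width: 17.2
finger_force: 30.0
time: 12.75
tool_pos: [586.4, -115.4, 62.4]
tcp_rot: [3.141, -0.52, 0.121]
contact_force: [-0.3, -0.1, -1.8]
grip_width: 17.8
finger_force: 30.0
```

```bash
for i in 1 2 3 4 5; do python3 -m jog '[[0.9,0,0.5,0,0,0],[0,0,0,0,0,0]]' | grep -E "pos|contact" ; done
```

```text
tool_pos: [587.4, -115.2, 62.4]
contact_force: [0.7, -0.7, -2.8]
tool_pos: [587.8, -115.0, 62.1]
contact_force: [-4.0, -0.3, -1.2]
tool_pos: [587.9, -115.0, 61.9]
contact_force: [-11.6, -2.3, 5.1]
tool_pos: [588.0, -114.9, 61.9]
contact_force: [-20.2, -5.7, 9.5]
tool_pos: [588.0, -114.9, 61.8]
contact_force: [-27.9, -6.5, 15.9]
```

Shoulder contact is at x=588. Relieve the load and release.

```bash
python3 -m jog '[[-2,0,-1.2,0,0,0],[0,0,0,0,0,0]]'
python3 -m jog '[[0,0,0,0,0,0],[0,0,0,0,0,0],[0,0,0,0,0,0],[0,0,0,0,0,0]]' 50
python3 -c "
from plan import *
st();b=bot.capture('top')[150:190,345:405,::-1];a=bot.capture('side')[225:265,340:400,::-1];cv2.imwrite('pics/d.png',np.vstack([cv2.resize(v,None,fx=7,fy=7,interpolation=cv2.INTER_CUBIC) for v in(b,a)]))"
```

```text
time: 13.95
tool_pos: [587.9, -115.1, 62.2]
tcp_rot: [3.142, -0.519, 0.12]
contact_force: [-11.4, -2.9, 4.1]
grip_width: 17.8
finger_force: 30.0
time: 14.35
tool_pos: [589.4, -115.0, 62.6]
tcp_rot: [3.141, -0.52, 0.121]
contact_force: [0.2, 0.5, -0.4]
grip_width: 43.9
finger_force: 0.0
t 14.35 p [ 589.4 -115.    62.6] rot [ 3.141 -0.52   0.121] F [ 0.2  0.5 -0.4] w 43.9 q [-0.47  0.51  1.96  0.91  0.36  0.17]
```

```bash
python3 -m jog '[[0,0,-10,0,0,0],[0,0,-20,0,0,0],[0,0,-30,0,0,0],[0,0,-30,0,0,0],[0,0,-30,0,0,0],[0,0,-30,0,0,0],[0,0,0,0,0,0]]'
python3 - <<'E'
from plan import *
from fit import *
st();s=bot.capture('side');t=bot.capture('top');a=s[215:275,330:410,::-1];b=t[140:200,335:415,::-1]
cv2.imwrite('pics/d.png',np.vstack([cv2.resize(v,None,fx=5,fy=5,interpolation=cv2.INTER_CUBIC) for v in(b,a)]))
q=fit(F).x
for k in ("key_plus_top","key_round_top","key_bar_top","key_square_top"):
  for n in("top","side"): print(k,n,[(round(d["p"],2),np.round(d["pixel"],1).tolist()) for d in bot.outline_of(k,n)][:2])
# key centre predicted at pump frame from slope fit
E
```

```text
time: 15.15
tool_pos: [515.4, -124.8, 196.1]
tcp_rot: [3.137, -0.525, 0.123]
contact_force: [-0.2, 0.1, -0.5]
grip_width: 45.8
finger_force: 0.0
t 15.15 p [ 515.4 -124.8  196.1] rot [ 3.137 -0.525  0.123] F [-0.2  0.1 -0.5] w 45.8 q [-0.58  0.17  1.99  0.57  0.64  0.47]
key_plus_top top [(0.55, [277.4, 194.0])]
key_plus_top side [(0.2, [361.7, 212.8])]
key_round_top top [(0.51, [260.2, 191.8])]
key_round_top side []
key_bar_top top [(0.41, [321.8, 189.1])]
key_bar_top side []
key_square_top top [(0.48, [303.0, 191.3])]
key_square_top side []
```

View pics/d.png

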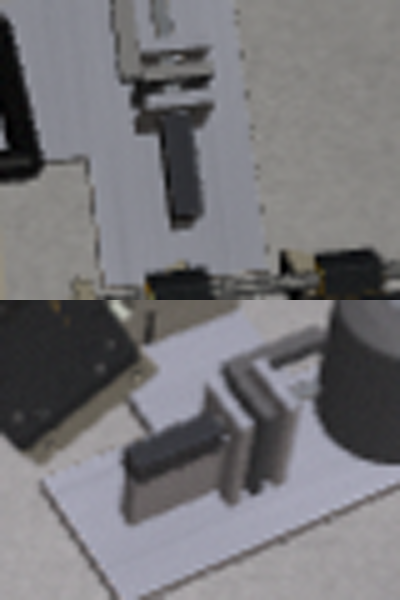

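The pin is seated: the block is on the rib, its shoulder is against lug 1, and the rod shows behind the lugs. Next, the keys.

```bash
cat > keys.py <<'E'
from fit import *
from plan import *
q=fit(F).x
inv=lambda p:W([0,0,-q[2]],np.atleast_2d(p)-[q[0],q[1],0])
al=np.radians(40); nn=np.array([-np.sin(al),0,np.cos(al)])
def on(n,px,c=np.array([-100,0,50])+14*nn):
    a=inv(ray(n,[px],0))[0];b=inv(ray(n,[px],200))[0]; t=nn@(c-a)/(nn@(b-a)); return a+t*(b-a)
Y={"round":84.5,"plus":28.5,"square":-27.5,"bar":-83.5}
def tgt(k,off): return W(q,np.array([-55,Y[k],106])+nn*off)[0]
T40=Rt(q[2],al)*R.from_euler("z",np.pi)
E
python3 - <<'E'
from keys import *
for k in[(71,138),(90,168),(113,200),(136,232)]: print("side key",on("side",S(*k)).round(1))
print("handle",inv(ray("top",[T(160,262),T(322,247),T(0,280)],232)).round())
p,r,_=pose(); p,r=rows(p,r,tgt("plus",90),T40,8); print(p, tgt("plus",0)); rows(p,r,tgt("plus",15),T40,3)
E
```

```text
side key [-54.   82.1 106.9]
side key [-56.1  27.6 105.1]
side key [-56.3 -30.6 105. ]
side key [-56.4 -85.9 104.8]
handle [[ -37.   -6.  232.]
 [ -40. -138.  232.]
 [ -36.  123.  232.]]
[[-2,-32,1,0,0.02,0],[-3,-33,1,0,0.02,0],[-2,-32,1,0,0.03,0],[-2,-32,1,0,0.02,0],[-3,-33,1,0,0.02,0],[-2,-32,1,0,0.02,0],[-3,-32,1,0,0.03,0],[-2,-33,1,0,0.02,0]]
[472.65092076 132.03910347 174.75527491] [529.94260134 138.47217312 106.        ]
[[0,0,25,0,0,0],[0,0,25,0,0,0],[0,1,25,0,0,0]]
```

```bash
sed -i 's/84.5,"plus":28.5,"square":-27.5,"bar":-83.5/84,"plus":28,"square":-28,"bar":-84/' keys.py
python3 -m jog '[[-2,-32,1,0,0.02,0],[-3,-33,1,0,0.02,0],[-2,-32,1,0,0.02,0],[-2,-32,1,0,0.02,0],[-3,-33,1,0,0.02,0],[-2,-32,1,0,0.02,0],[-3,-32,1,0,0.03,0],[-2,-33,1,0,0.02,0],[0,0,0,0,0,0]]' 0
python3 - <<'E'
from keys import *
st(); p,r,_=pose(); p,r=rows(p,r,tgt("plus",12),T40,4,1,3); print(Rt(q[2],al).as_euler("xyz"),(r.inv()*T40).as_rotvec())
E
```

```text
time: 16.55
tool_pos: [473.1, 116.4, 207.5]
tcp_rot: [-3.121, -0.648, 0.125]
contact_force: [-0.1, 0.3, 0.4]
grip_width: 0.4
finger_force: 0.0
t 16.55 p [473.1 116.4 207.5] rot [-3.121 -0.648  0.125] F [-0.1  0.3  0.4] w 0.4 q [0.03 0.03 2.2  0.27 0.28 1.23]
[[-3.7,-3,26.2,-0.006,0.013,0.001],[-4,-3.2,26.2,-0.006,0.012,0.001],[-4.3,-3.4,26.1,-0.006,0.013,0.001],[-4.7,-3.5,26,-0.006,0.013,0.001]]
[ 3.14159265  0.6981317  -3.02262861] [-0.0004655  -0.00038136 -0.0001859 ]
```

q5 is on its 0.28 limit there. I'll fit the arm's kinematics from logged poses to find a press direction within its range.

```bash
cat > kin.py <<'E'
from keys import *
D=[([1.183,.342,1.524,0,1.2753,-.146],(125.7,509.8,226.7),(3.1414,0,2.8998)),([-1.01,.08,2.09,.64,.8,-3.03],(399.5,-231.4,200.1),(-3.14,.523,-3.103)),([-1.02,.55,2.05,1.07,.52,-.44],(443.4,-311.8,29.1),(3.136,-.52,.052)),
([-.63,.4,2.21,1.19,.37,-.28],(482.6,-125.7,62.8),(-3.139,-.517,.12)),([-.47,.51,1.96,.91,.36,.17],(589.4,-115,62.6),(3.141,-.52,.121)),([-.58,.17,1.99,.57,.64,.47],(515.4,-124.8,196.1),(3.137,-.525,.123)),([.03,.03,2.2,.27,.28,1.23],(473.1,116.4,207.5),(-3.121,-.648,.125))]
def fk(c,x):
    a,b,h,L1,e,L2,L=x; r=lambda k,v:R.from_euler(k,v)
    A=r("z",c[0]); B=A*r("y",c[1]+c[2]); M=B*r("z",c[3])*r("y",c[4])*r("z",c[5])
    return A.apply([a,b,h])+(A*r("y",c[1])).apply([0,0,L1])+B.apply([e,0,L2])+M.apply([0,0,L]),M
X=least_squares(lambda x:np.concatenate([fk(c,x)[0]-p for c,p,_ in D]),[0,70,180,400,0,380,250]).x
lo=np.array([-2.53,-.77,.04,-1,.28,-3.11]);hi=np.array([2.53,2.02,2.7,4.14,2.66,3.11])
def ik(p,M,seed):
    def f(c):
        pp,m=fk(c,X); return np.r_[(pp-p)/100,(M.inv()*m).as_rotvec()]
    r=least_squares(f,np.clip(seed,lo+.01,hi-.01),bounds=(lo,hi)); return r.x,np.abs(r.fun).max()
if __name__=="__main__":
    print(X.round(1)); 
    for c,p,o in D: pp,m=fk(c,X); print((pp-p).round(1),(R.from_euler("xyz",o).inv()*m).as_rotvec().round(2))
    seeds=[[0,.2,2.1,.3,.4,1.2],[0,.2,2.1,3,.4,-1.5],[0,.2,2.1,1.6,.4,0],[-.3,.4,2.1,1.2,.4,0],[.3,.4,2.1,-.8,.4,1.5],[-.1,.2,2.1,2.4,.4,-1.]]
    for th in(40,35,30,25,20):
      for side in(-15,0,15):
        o=[]
        for k in("plus","round","bar"):
          for off in(-7,25):
            M0=Rt(q[2],0)*R.from_euler("y",-np.radians(th))*R.from_euler("x",np.radians(side))*R.from_euler("z",np.pi)
            best=min((ik(tgt(k,off),M0,s) for s in seeds),key=lambda v:v[1]); o.append((round(best[1],3),best[0][3:5].round(2).tolist()))
        n=-W([0,0,q[2]],nn)[0]
        print(th,side,"off-normal",np.degrees(np.arccos(n@M0.as_matrix()[:,2])).round(),o)
E
python3 kin.py
```

```text
[  1.4  77.  223.1 504.9  46.3 378.6 317.3]
[-0.5  0.4  0.3] [-0.   -0.   -1.57]
[-2.2 -0.8 -0.9] [-0.    0.   -1.57]
[0.7 0.1 1.1] [-0.    0.   -1.57]
[-0.1  1.  -1.1] [ 0.   -0.   -1.57]
[1.1 0.4 0.8] [ 0.    0.   -1.57]
[0.1 1.3 1.7] [-0.    0.   -1.57]
[ 0.5 -1.8 -1.8] [-0.   -0.01 -1.58]
40 -15 off-normal 15.0 [(np.float64(0.0), [1.84, 0.43]), (np.float64(0.0), [1.69, 0.43]), (np.float64(0.0), [2.04, 0.35]), (np.float64(0.0), [1.88, 0.33]), (np.float64(0.0), [1.5, 0.57]), (np.float64(0.0), [1.4, 0.6])]
40 0 off-normal 0.0 [(np.float64(0.056), [3.09, 0.28]), (np.float64(0.084), [3.07, 0.28]), (np.float64(0.06), [3.62, 0.28]), (np.float64(0.08), [3.78, 0.28]), (np.float64(0.012), [2.17, 0.28]), (np.float64(0.019), [1.91, 0.28])]
40 15 off-normal 15.0 [(np.float64(0.059), [4.14, 0.4]), (np.float64(0.079), [4.14, 0.39]), (np.float64(0.098), [4.14, 0.45]), (np.float64(0.117), [4.14, 0.44]), (np.float64(0.0), [3.94, 0.28]), (np.float64(0.015), [4.05, 0.28])]
35 -15 off-normal 16.0 [(np.float64(0.0), [1.45, 0.39]), (np.float64(0.0), [1.32, 0.41]), (np.float64(0.0), [1.55, 0.31]), (np.f
[... 1909 characters left out ...]
 [-0.17, 0.35])]
20 -15 off-normal 25.0 [(np.float64(0.0), [0.61, 0.59]), (np.float64(0.0), [0.58, 0.63]), (np.float64(0.0), [0.58, 0.54]), (np.float64(0.0), [0.54, 0.58]), (np.float64(0.0), [0.62, 0.7]), (np.float64(0.0), [0.59, 0.75])]
20 0 off-normal 20.0 [(np.float64(0.006), [0.02, 0.47]), (np.float64(0.006), [0.02, 0.52]), (np.float64(0.065), [0.09, 0.47]), (np.float64(0.069), [0.09, 0.52]), (np.float64(0.0), [0.19, 0.49]), (np.float64(0.0), [0.18, 0.54])]
20 15 off-normal 25.0 [(np.float64(0.24), [-0.05, 0.48]), (np.float64(0.237), [-0.05, 0.53]), (np.float64(0.298), [0.01, 0.49]), (np.float64(0.298), [0.01, 0.54]), (np.float64(0.125), [-0.18, 0.45]), (np.float64(0.115), [-0.19, 0.5])]
```

```bash
python3 - <<'E'
import re
s=open("kin.py").read()
s=s.replace('*r("z",c[5])\n','*r("z",c[5]+np.pi/2)\n')
s=s.split('    seeds=')[0].replace('print((pp','0 and print((pp')
s=s.replace('if __name__','def MM(th,side): return Rt(q[2],0)*R.from_euler("y",-np.radians(th))*R.from_euler("x",np.radians(side))*R.from_euler("z",np.pi)\nif __name__')
open("kin.py","w").write(s)
E
python3 - <<'E'
from kin import *
c0=bot.get_obs()["joint_positions"]; print(MM(40,-12).as_matrix()[:,2].round(2))
for th,sd in((40,-8),(40,-10),(40,-12),(36,-12)):
  s=[-.25,.3,2.1,1.5,.4,0]
  for k in("plus","round","bar"):
    for off in(40,-7):
        c,e=ik(tgt(k,off),MM(th,sd),s); print(th,sd,k,off,c.round(2),round(e,3))
E
```

```text
[ 0.6   0.28 -0.75]
40 -8 plus 40 [-0.05  0.25  2.28  1.83  0.28 -0.4 ] 0.02
40 -8 plus -7 [-0.02  0.38  2.24  2.16  0.28 -0.72] 0.003
40 -8 round 40 [ 0.1   0.28  2.31  2.33  0.28 -0.78] 0.056
40 -8 round -7 [ 0.13  0.4   2.24  2.56  0.28 -1.  ] 0.034
40 -8 bar 40 [-0.37  0.26  2.25  1.46  0.44 -0.3 ] 0.0
40 -8 bar -7 [-0.33  0.39  2.22  1.7   0.42 -0.51] 0.0
40 -10 plus 40 [-0.07  0.25  2.28  1.74  0.3  -0.32] 0.0
40 -10 plus -7 [-0.05  0.38  2.24  2.04  0.32 -0.62] 0.0
40 -10 round 40 [ 0.07  0.27  2.29  2.06  0.28 -0.54] 0.04
40 -10 round -7 [ 0.1   0.4   2.23  2.35  0.28 -0.81] 0.016
40 -10 bar 40 [-0.4   0.27  2.25  1.43  0.49 -0.28] 0.0
40 -10 bar -7 [-0.36  0.4   2.21  1.63  0.46 -0.47] 0.0
40 -12 plus 40 [-0.1   0.26  2.28  1.68  0.35 -0.3 ] 0.0
40 -12 plus -7 [-0.08  0.39  2.24  1.95  0.36 -0.56] 0.0
40 -12 round 40 [ 0.06  0.27  2.27  1.9   0.28 -0.39] 0.017
40 -12 round -7 [ 0.08  0.39  2.22  2.18  0.29 -0.66] 0.0
40 -12 bar 40 [-0.43  0.28  2.24  1.39  0.54 -0.27] 0.0
40 -12 bar -7 [-0.39  0.4   2.2   1.58  0.51 -0.44] 0.0
36 -12 plus 40 [-0.09  0.25  2.22  1.31  0.34  0.1 ] 0.0
36 -12 plus -7 [-0.07  0.37  2.18  1.57  0.32 -0.17] 0.0
36 -12 round 40 [0.06 0.26 2.2  1.32 0.28 0.21] 0.025
36 -12 round -7 [ 0.06  0.39  2.18  1.73  0.28 -0.21] 0.03
36 -12 bar 40 [-0.4   0.27  2.18  1.17  0.53 -0.02] 0.0
36 -12 bar -7 [-0.36  0.39  2.15  1.33  0.48 -0.17] 0.0
```

A press tilted about 14° sideways is within range. Go to the plus standoff.

```bash
python3 - <<'E'
from kin import *
Y.update({"plus":36,"round":92})
p,r,_=pose(); p,r=rows(p,r,tgt("plus",70),MM(40,-14),10)
E
```

```text
[[-2,-2,5,0.02,0.01,0],[-2,-2,4,0.02,0,0],[-1,-2,5,0.03,0.01,0],[-2,-2,5,0.02,0,0],[-2,-2,5,0.02,0.01,0],[-2,-1,5,0.02,0,0],[-2,-2,5,0.02,0.01,0],[-2,-1,5,0.03,0,0],[-2,-2,5,0.02,0.01,0],[-2,-1,5,0.02,0,0]]
```

```bash
python3 -m jog '[[-2,-2,5,0.02,0.01,0],[-2,-2,4,0.02,0,0],[-1,-2,5,0.03,0.01,0],[-2,-2,5,0.02,0,0],[-2,-2,5,0.02,0.01,0],[-2,-1,5,0.02,0,0],[-2,-2,5,0.02,0.01,0],[-2,-1,5,0.03,0,0],[-2,-2,5,0.02,0.01,0],[-2,-1,5,0.02,0,0],[0,0,0,0,0,0]]'
python3 - <<'E'
from kin import *
Y.update({"plus":36,"round":92}); st()
p,r,_=pose(); p,r=rows(p,r,tgt("plus",25),MM(40,-14),6)
E
```

```text
time: 17.65
tool_pos: [484.8, 136.3, 160.9]
tcp_rot: [-2.894, -0.69, 0.112]
contact_force: [0.2, -0.9, -0.1]
grip_width: 0.6
finger_force: 0.0
t 17.65 p [484.8 136.3 160.9] rot [-2.894 -0.69   0.112] F [ 0.2 -0.9 -0.1] w 0.6 q [-0.13  0.17  2.28  1.42  0.4  -0.05]
[[0,1,8,0,0,0],[0,1,7,0,0,0],[0,1,8,0,0,0],[0,2,7,0,0,0],[0,1,8,0,0.01,-0.01],[0,1,8,0,0,0]]
```

```bash
python3 -m jog '[[0,1,8,0,0,0],[0,1,7,0,0,0],[0,1,8,0,0,0],[0,2,7,0,0,0],[0,1,8,0,0.01,-0.01],[0,1,8,0,0,0],[0,2,7,0,0,0],[0,2,7,0,0,0],[0,0,0,0,0,0]]'
python3 - <<'E'
from kin import *
Y.update({"plus":36,"round":92}); st(); p,r,_=pose(); p,r=rows(p,r,tgt("plus",0),MM(40,-14),3,1,3); print(inv(pose()[0]))
b=bot.capture('top')[165:225,235:335,::-1];a=bot.capture('side')[150:230,270:370,::-1]
cv2.imwrite('pics/e.png',np.vstack([cv2.resize(v,None,fx=4,fy=4,interpolation=cv2.INTER_CUBIC) for v in(b,a)]))
E
```

```text
time: 18.55
tool_pos: [523.2, 145.4, 114.6]
tcp_rot: [-2.901, -0.703, 0.123]
contact_force: [0.4, 0.3, -0.7]
grip_width: 0.5
finger_force: 0.0
t 18.55 p [523.2 145.4 114.6] rot [-2.901 -0.703  0.123] F [ 0.4  0.3 -0.7] w 0.5 q [-0.09  0.35  2.25  1.83  0.39 -0.45]
[[-0.4,0.9,3.3,0,-0.001,0.001],[-0.3,0.9,3.4,0.001,-0.001,0.002],[-0.4,0.8,3.3,0,-0.002,0.001]]
[[-60.87219396  36.14207664 114.63396138]]
```

View pics/e.png

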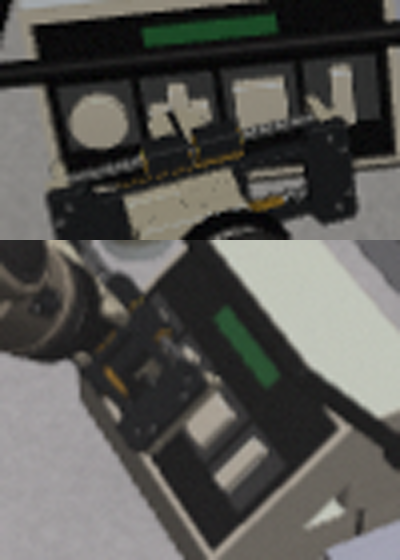

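The fingertips are over the plus key (top panel (182,112)). Press in small steps, watching the force.

```bash
python3 -m jog '[[-0.3,0.8,3.3,0,0,0],[-0.3,0.8,3.3,0,0,0],[0,0,0,0,0,0]]'; for i in 1 2 3 4 5 6; do python3 -m jog '[[0,0.5,1.9,0,0,0],[0,0,0,0,0,0]]' | grep -E "pos|contact" ; done
```

```text
time: 18.95
tool_pos: [526.8, 146.4, 109.4]
tcp_rot: [-2.9, -0.703, 0.123]
contact_force: [-0.5, -0.2, 0.7]
grip_width: 0.1
finger_force: 0.0
tool_pos: [528.0, 146.6, 108.0]
contact_force: [-0.1, -0.3, -0.5]
tool_pos: [529.3, 146.7, 106.5]
contact_force: [0.2, 0.7, -0.0]
tool_pos: [530.5, 146.9, 105.1]
contact_force: [-1.1, 0.9, 1.1]
tool_pos: [531.8, 147.1, 103.5]
contact_force: [-2.5, 0.4, 2.2]
tool_pos: [533.0, 147.2, 102.0]
contact_force: [-1.5, 0.3, 2.6]
tool_pos: [534.3, 147.3, 100.5]
contact_force: [-2.2, 0.2, 2.4]
```

```bash
for i in 1 2 3; do python3 -m jog '[[0,0.5,1.9,0,0,0],[0,0,0,0,0,0]]' | grep -E "pos|contact" ; done
```

```text
tool_pos: [534.8, 147.5, 99.9]
contact_force: [-17.2, -5.9, 19.5]
tool_pos: [535.2, 147.7, 99.5]
contact_force: [-32.3, -11.6, 38.2]
tool_pos: [535.6, 147.8, 99.0]
contact_force: [-47.1, -17.5, 57.3]
```

Bottomed out. Retract and go to the round key.

```bash
python3 -m jog '[[0,-1.5,-5.8,0,0,0],[0,-2.5,-10,0,0,0],[0,-2.5,-10,0,0,0],[0,0,0,0,0,0]]'
python3 - <<'E'
from kin import *
Y.update({"plus":36,"round":92}); st(); p,r,_=pose(); print(inv(p)); p,r=rows(p,r,tgt("round",20),MM(40,-14),5,1,3);rows(p,r,tgt("round",2),MM(40,-14),3,1,3)
E
```

```text
time: 21.15
tool_pos: [521.0, 145.5, 117.2]
tcp_rot: [-2.9, -0.704, 0.123]
contact_force: [0.3, -0.4, 0.5]
grip_width: 0.4
finger_force: 0.0
t 21.15 p [521.  145.5 117.2] rot [-2.9   -0.704  0.123] F [ 0.3 -0.4  0.5] w 0.4 q [-0.09  0.34  2.25  1.82  0.39 -0.45]
[[-63.06821706  36.51981812 117.15488941]]
[[-0.2,-11.1,1.5,0,-0.001,0.001],[-0.1,-11,1.4,0,-0.001,0.001],[-0.2,-11.1,1.5,0,-0.001,0.001],[-0.2,-11.1,1.5,0,-0.001,0.001],[-0.2,-11.1,1.4,0,-0.001,0.001]]
[[0,1.5,5.8,0,0,0],[0,1.4,5.9,0,0,0],[0,1.5,5.8,0,0,0]]
```

```bash
python3 -m jog '[[-0.2,-10.3,1.5,0,-0.001,0.001],[-0.1,-10.3,1.4,0,-0.001,0.001],[-0.2,-10.3,1.5,0,-0.001,0.001],[-0.2,-10.3,1.5,0,-0.001,0.001],[-0.2,-10.3,1.4,0,-0.001,0.001],[0,1.5,5.8,0,0,0],[0,1.4,5.9,0,0,0],[0,1.5,5.8,0,0,0],[0,0,0,0,0,0]]'
python3 -c "
from kin import *
st();p=pose()[0];print(inv(p), nn@(inv(p)[0]-[-55,0,106]))"
```

```text
time: 22.05
tool_pos: [522.6, 197.9, 105.1]
tcp_rot: [-2.897, -0.696, 0.118]
contact_force: [-0.7, -0.0, 0.2]
grip_width: 0.5
finger_force: 0.0
t 22.05 p [522.6 197.9 105.1] rot [-2.897 -0.696  0.118] F [-0.7 -0.   0.2] w 0.5 q [ 0.06  0.38  2.23  2.06  0.32 -0.55]
[[-55.24891383  88.35604035 105.14514363]] -0.4948592404102473
```

```bash
python3 -m jog '[[0,0.5,1.9,0,0,0],[0,0.5,1.9,0,0,0],[0,0,0,0,0,0]]'; for i in 1 2 3 4; do python3 -m jog '[[0,0.3,1.1,0,0,0],[0,0,0,0,0,0]]' | grep -E "pos|contact" ; done
```

```text
time: 22.35
tool_pos: [524.5, 198.1, 102.8]
tcp_rot: [-2.897, -0.697, 0.118]
contact_force: [-2.2, -0.5, 2.2]
grip_width: 0.5
finger_force: 1.2
tool_pos: [525.2, 198.2, 102.1]
contact_force: [-2.1, -0.1, 1.7]
tool_pos: [526.0, 198.2, 101.2]
contact_force: [-3.9, -0.2, 2.2]
tool_pos: [526.7, 198.3, 100.3]
contact_force: [-3.1, 0.2, 1.7]
tool_pos: [527.4, 198.4, 99.4]
contact_force: [-4.5, -0.1, 2.1]
```

```bash
for i in 1 2 3; do python3 -m jog '[[0,0.3,1,0,0,0],[0,0,0,0,0,0]]' | grep -E "pos|contact" ; done
```

```text
tool_pos: [527.7, 198.5, 99.1]
contact_force: [-11.1, -3.9, 10.3]
tool_pos: [527.9, 198.5, 98.9]
contact_force: [-19.6, -6.1, 19.3]
tool_pos: [528.1, 198.6, 98.6]
contact_force: [-27.4, -8.9, 28.7]
```

```bash
python3 -m jog '[[0,-1.2,-4.9,0,0,0],[0,-3,-12,0,0,0],[0,-5,-20,0,0,0],[0,-4,-16,0,0,0],[0,0,0,0,0,0]]'
python3 - <<'E'
from kin import *
st(); p,r,_=pose(); print(inv(p)); p,r=rows(p,r,tgt("bar",40),MM(40,-8),8,1,3);rows(p,r,tgt("bar",8),MM(40,-8),4,1,3)
E
```

```text
time: 24.25
tool_pos: [495.2, 194.3, 140.7]
tcp_rot: [-2.897, -0.701, 0.119]
contact_force: [-0.8, 0.4, 0.4]
grip_width: 0.1
finger_force: 0.0
t 24.25 p [495.2 194.3 140.7] rot [-2.897 -0.701  0.119] F [-0.8  0.4  0.4] w 0.1 q [ 0.06  0.26  2.26  1.8   0.29 -0.28]
[[-82.85455587  88.05827585 140.68981618]]
[[-0.1,21,-4.7,-0.013,0,0],[-0.1,21.1,-4.3,-0.013,-0.001,0],[-0.2,21.1,-4.2,-0.013,0,0],[-0.1,21.2,-3.8,-0.013,0,0],[-0.1,21.2,-3.6,-0.013,0,0],[-0.1,21.2,-3.3,-0.014,-0.001,0],[-0.1,21.3,-2.9,-0.013,0,0],[-0.2,21.4,-2.8,-0.013,0,0]]
[[0,1.1,7.9,0,0,0],[0,1.1,8,0,0,0],[0,1.1,7.9,0,0,0],[0,1.1,7.9,0,0,0]]
```

```bash
python3 -m jog '[[0,21,-4.7,-0.013,0,0],[0,21,-4.3,-0.013,0,0],[0,21,-4.2,-0.013,0,0],[0,21.2,-3.8,-0.013,0,0],[0,21.2,-3.6,-0.013,0,0],[0,21.2,-3.3,-0.013,0,0],[0,21.3,-2.9,-0.013,0,0],[-0.2,21.4,-2.8,-0.013,0,0],[0,0,0,0,0,0]]'
python3 - <<'E'
from kin import *
st(); p,r,_=pose(); print(inv(p)); rows(p,r,tgt("bar",3),MM(40,-8),5,1,3)
E
```

```text
time: 25.15
tool_pos: [519.5, 21.5, 135.3]
tcp_rot: [-3.002, -0.699, 0.116]
contact_force: [1.1, 0.1, -0.9]
grip_width: 0.2
finger_force: 0.0
t 25.15 p [519.5  21.5 135.3] rot [-3.002 -0.699  0.116] F [ 1.1  0.1 -0.9] w 0.2 q [-0.38  0.27  2.25  1.47  0.44 -0.3 ]
[[-79.26408463 -86.42173068 135.31922456]]
[[-0.1,0.5,7,0,0,0],[0,0.5,7,0.001,0,-0.001],[-0.1,0.5,7,0,0,0],[0,0.4,7,0.001,-0.001,-0.001],[-0.1,0.5,7.1,0,0,0]]
```

```bash
python3 -m jog '[[0,0.5,7,0,0,0],[0,0.5,7,0,0,0],[-0.1,0.5,7,0,0,0],[0,0.4,7,0,0,0],[-0.1,0.5,7,0,0,0],[0,0.3,2,0,0,0],[0,0.3,2,0,0,0],[0,0,0,0,0,0]]'
python3 -c "
from kin import *
st();print(inv(pose()[0]))"
for i in 1 2 3 4; do python3 -m jog '[[0,0.2,1.2,0,0,0],[0,0,0,0,0,0]]' | grep -E "pos|contact" ; done
```

```text
time: 25.95
tool_pos: [542.2, 29.9, 105.1]
tcp_rot: [-3.0, -0.697, 0.119]
contact_force: [-2.2, 0.0, 1.1]
grip_width: 0.2
finger_force: 0.4
t 25.95 p [542.2  29.9 105.1] rot [-3.    -0.697  0.119] F [-2.2  0.   1.1] w 0.2 q [-0.33  0.37  2.23  1.67  0.42 -0.48]
[[-55.68271831 -80.79964055 105.14336174]]
tool_pos: [543.0, 29.7, 104.5]
contact_force: [-1.9, 0.9, 1.1]
tool_pos: [543.8, 29.7, 103.5]
contact_force: [-2.8, 1.2, 1.3]
tool_pos: [544.6, 29.7, 102.5]
contact_force: [-2.1, 2.4, 3.0]
tool_pos: [545.4, 29.8, 101.5]
contact_force: [-3.5, 2.8, 2.4]
```

```bash
for i in 1 2 3 4 5; do python3 -m jog '[[0,0.2,1,0,0,0],[0,0,0,0,0,0]]' | grep -E "pos|contact" ; done
```

```text
tool_pos: [546.0, 29.8, 100.8]
contact_force: [-3.4, 2.8, 3.1]
tool_pos: [546.7, 29.8, 100.0]
contact_force: [-2.2, 3.3, 3.7]
tool_pos: [547.1, 29.9, 99.5]
contact_force: [-8.4, 1.8, 9.0]
tool_pos: [547.4, 29.9, 99.3]
contact_force: [-17.8, -0.7, 18.2]
tool_pos: [547.6, 29.9, 99.0]
contact_force: [-26.3, -2.4, 30.0]
```

Bottomed at the same depth as the others. Retract clear and check the pin once more.

```bash
python3 -m jog '[[0,-0.7,-5,0,0,0],[0,-1.5,-12,0,0,0],[0,-3,-20,0,0,0],[0,-3,-25,0,0,0],[0,-3,-25,0,0,0],[0,0,0,0,0,0],[0,0,0,0,0,0],[0,0,0,0,0,0]]'
python3 - <<'E'
from plan import *
st()
for n,pt in(("top",(371,165)),("side",(368,243))):
    print(n,[(round(d["p"],2),np.round(d["pixel"]).tolist()) for d in bot.outline_of("pin",n)] if bot.capture(n) is not None else 0)
for k in("beaker","bottle","dish"): print(k,[(round(d["p"],2),np.round(d["pixel"]).tolist()) for d in bot.outline_of(k,"top")][:1])
E
```

```text
time: 28.55
tool_pos: [493.5, 21.6, 164.4]
tcp_rot: [-3.001, -0.697, 0.118]
contact_force: [-0.1, 0.2, -0.0]
grip_width: 0.3
finger_force: 0.0
t 28.55 p [493.5  21.6 164.4] rot [-3.001 -0.697  0.118] F [-0.1  0.2 -0. ] w 0.3 q [-0.41  0.15  2.27  1.27  0.48 -0.11]
top [(0.87, [480.0, 216.0]), (0.7, [371.0, 171.0]), (0.47, [441.0, 266.0])]
side [(0.77, [299.0, 345.0]), (0.56, [371.0, 377.0]), (0.45, [362.0, 247.0]), (0.28, [358.0, 219.0])]
beaker [(0.81, [438.0, 135.0])]
bottle [(0.63, [185.0, 173.0])]
dish [(0.64, [207.0, 233.0])]
```

```bash
python3 -c "
from plant import bot
print(bot.close_job())"
```

```text
the job is handed in; nothing more can be done
None
```

The lock pin is seated with its shoulder against the first lug, and the plus, round and bar keys were each pressed to the stop in that order; I never went down on the square key. Beaker, bottle and dish still show in place, and I handed the job in at about 29 s; no verdict was shown.

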